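# Put the solvent bottle away in the stay-lid chest

## Task

Put the brown solvent bottle that stands to the right of the plywood chest in the chest: lift the lid by its bar until the folding stay on the chest's left side goes past straight and locks, and let go so that the lid stands open on the locked stay. Stand the bottle upright on the chest floor, then push the knee of the stay back and down through straight by its knob, so that the stay folds, and bring the lid fully shut. Leave the other bottle, the pot and the tape roll where they are.

Things in the scene. Friction and masses are not known exactly. Their poses are not given: they have to be found in the camera images.
- chest: Plywood chest fixed to the table, 190 deep (x) x 240 wide (y) x 100 mm high, walls and floor 9 mm; origin at the centre of its underside, x to its rear, y to its left as seen from the robot, z up. Inside 172 x 222 mm, floor at z = 9, rim at z = 100. The lid (190 x 240 x 9 mm, 0.4 kg, no catch, damped hinge) turns about the upper rear edge x = +95, z = 100 and has a bar handle in front.
- stay_pivot (a point): Lower pivot of the folding stay, outside the chest's left wall; in the chest's frame x = -45, y = +132, z = 75 mm. The stay is two flat steel links, each 85 mm between pivots, joined by a knee; the lower turns about this point, the upper is pinned to the lid's left edge 100 mm from the hinge line. From the knee a black round knob stands out to the left.
- lid (a joint): Angle of the lid in rad: 0 shut, 1.26 standing on the locked stay, about 1.28 at most, while the stay passes straight. Let go below about 1.1 it falls slowly shut.
- stay_knee (a joint): Turn of the stay's knee in rad: 0 folded (lid shut), 2.54 straight, 2.89 past straight against its stop = locked. A weak spring carries it to locked when the lid is raised all the way. A push of 2 to 5 N back and down on its knob takes it back through straight (lifting the lid by one degree); it then folds to the rear and down, the lid sinks shut by its own weight once it is well past straight, or is drawn shut by pushing on along the arc.
- lid_bar (a point): Middle of the lid's steel bar handle: round, 10 mm thick, 100 mm long, along the chest's y, 50 mm in front of the lid's front edge (240 mm from the hinge line, 4.5 mm above the level of the lid's underside). The gap between bar and lid edge is open, 45 mm clear. Nothing is below the bar.
- knee_knob (a point): On the axis of the black knob at the stay's knee, mid-length: knob 14 mm thick, 60 mm long, along the chest's y from +137 to +197 mm. It moves on a circle of radius 85 mm about stay_pivot; in the chest's frame locked at x = +1, y = +170, z = 146 mm; half-way x = +40, z = 75; folded x = +23, z = 25.
- bottle_mid (a point): Centre, half-way up, of the brown bottle with black screw cap, 38 mm in diameter, 78 mm high (body to 65 mm, then a 24 mm cap), about 85 g; stands upright, z axis up.
- bottle: The brown bottle itself; origin under its centre, z up along its axis (see bottle_mid).
- resin_mid (a point): Centre of the white bottle with blue cap, 42 mm in diameter, 64 mm high, loose: a bystander, to be left alone.
- gel: Small white pot with red cap, 48 mm in diameter, 52 mm high, loose, origin under its centre: a bystander, to be left alone.
- tape_roll: Roll of tape lying flat, 104 mm across, 25 mm high, loose, origin under its centre: a bystander, to be left alone.
Not all that is in view belongs to the job. Leave any yellow look-alike of the bottle alone.

How it is judged:
By the outcome, as a careful person would: the job done as asked, in the order asked, and still so for the second after the job is handed in, with the robot touching nothing.
It also fails if it takes over 72 s, if anything falls off the work surface, if the arm or the gripper's body presses on something with over 40 N, if the wrist force passes 120 N, or if a joint passes its speed limit or range.

## Robot

A 6-joint arm with a two-finger parallel gripper is mounted at the origin on a cart in front of the work surface, level with it; the furniture and walls round the work are solid. World frame = base frame: x ahead of the robot, y to its left, z up, the work surface at z = 0. Lengths are in m, angles in degrees, forces in N, time in s.
With the tool pointing down it reaches from about 0.35 to 0.725 m from the base axis. Payload 6 kg.
Tool frame: the origin (TCP) lies on the centre line of the jaws, within the pads' length; the fingertips stand 11 mm ahead of it and the grasp point (between the pads) lies 8 mm behind it; z points along the fingers, y is the line along which they close (so a half turn about z gives the same grasp; the last joint's range is limited). The gripper opens to 85 mm and grips with 20 to 120 N. Pads are 22 mm wide; open, the fingers measure 114 mm over their backs; the gripper's body (76 mm by 85 mm) begins 54 mm behind the grasp point. The pads swing forward as they close: fully open they stand 13 mm farther back than shut.
Start: joints at [19.12, 2.303, 4.859, 0, -92.561, -19.12], TCP at [0.6, 0, 0.242] pointing down, gripper open.
Joint ranges: [-146.85, 146.85], [-73.84, 115.35], [-62.03, 85.46], [-188.31, 113.3], [-161.28, -10.13], [-171.36, 171.36]. Speed limits (degrees/s): [147.25, 147.25, 172.46, 180, 180, 180].

## Interface

Orientations are given as [roll, pitch, yaw] about the fixed x, y, z axes, in that order (R = Rz(yaw) Ry(pitch) Rx(roll)).
In Python, from cell import get_state, capture, camera_model, hand_in gives the robot as it stands.
- The arm moves only by the tool step_arm, never from a script. Its argument "commands" is a list of rows, each an object of numbers: "dx", "dy", "dz": the shift along the tool's x, y, z scaled (see below); "ax", "ay", "az": the turn, a rotation vector about the tool's x, y, z scaled (see below); "gripper": the closure, from 0 (fully open) to 1 (shut). A call has 1 to 10 rows; each row shifts and turns the commanded pose from where the row before left it, along the tool's axes as they then stand; what a row does not reach is not made up. The controller multiplies each number of a shift by 800 mm and each number of a turn by pi rad. A row lasts 1/12 s, in which the tool goes at most 41.7 mm and 7.16 degrees, less where a joint would pass 70% of its speed; a pose out of reach is approached as far as the arm can. A call with a number of a shift or a turn outside -1 to 1 is refused whole. A call with a gripper value outside its range is refused whole. The fingers move at their own pace and stop on an object; the grip force is fixed at half the most. Time passes only in rows, so rows that do not move let the fingers close. It gives the time, the measured TCP pose, the force, the opening and the grip force at its end, in the units of the state.
- get_state(): the state, without advancing time (a new reading comes with each control period).
- capture(name): name is "scene" or "side" or "wrist"; returns (picture, depth): 400x640x3 uint8, red, green, blue; 400x640 float32, m along the optical axis (not along the pixel's ray), 0 where there is no reading.
- camera_model(name): a dict with "mtx" (3x3 intrinsics, pixels), "k1" (the pictures are not rectified: a ray, as slopes to the right and down, at radius r is drawn at 1 + k1 r^2 times it, then the intrinsics apply), "view" (4x4, takes a point from world to camera coordinates). Camera axes: x right, y down, z forward; pixel columns grow to the right and rows downward; lengths in m; the calibration is good to about 2 mm. A picture is of the moment at which its call begins: read the wrist's pose just before it. camera_model takes no time and is no camera call; for the wrist camera it gives the pose at the moment of the call.
- hand_in(): hands the job in; it is judged then, once.
The state is a dict: "t": time; "joints": joint angles; "qd": joint speeds; "joint_torque": joint torques, N m; "eef_pos": TCP position; "tool_rot": TCP orientation; "ft_force": force on the tool from outside, world axes, zero at the start; "moment": the same for the moment, N m; "width": finger opening in m; "grasp_force": force on a finger pad.
Only numpy, scipy, OpenCV 4.12 (cv2) and the standard library are available. Lean on these libraries where they do the work, as an engineer would, in place of code of your own. Each camera call takes 0.05 s, during which the arm holds its last target. There are 200 camera calls.

## Working session

There is one attempt and no reset: what is moved stays moved. The work goes in short steps, Python scripts to look and compute and a tool call to move; the robot and the scene stay as the last step left them, time stands still between calls to the robot, and variables do not carry over. Pictures are saved under pics/ and viewed, at most 10 in all, crops included, and the job is handed in when it is done.

Besides the shell and the picture viewer there is one more tool, called after "Request:" by a JSON object that holds its "fn" and its "kwargs". step_arm: Moves the arm, as the interface text tells. Its arguments: {"type":"object","properties":{"commands":{"type":"array"}},"required":["commands"]}

```bash
mkdir -p pics; ls
cat > h.py <<'E'
import numpy as np, cv2
from cell import *
def pix2ray(name,uv,m=None):
    m=m or camera_model(name); K=np.array(m["mtx"]);V=np.array(m["view"])
    d=((uv[0]-K[0,2])/K[0,0],(uv[1]-K[1,2])/K[1,1]); d=np.array(d); s=d.copy()
    for _ in range(20): s=d/(1+m["k1"]*(s@s))
    R=V[:3,:3];o=-R.T@V[:3,3]
    return o,R.T@np.array([s[0],s[1],1.0])
def onz(name,uv,z,m=None):
    o,r=pix2ray(name,uv,m); return o+r*(z-o[2])/r[2]
def dep(name,uv,D,m=None):
    o,r=pix2ray(name,uv,m); return o+r*D[int(uv[1]),int(uv[0])]
def proj(name,p,m=None):
    m=m or camera_model(name); K=np.array(m["mtx"]);V=np.array(m["view"])
    c=V[:3,:3]@np.array(p)+V[:3,3]; s=c[:2]/c[2]; s=s*(1+m["k1"]*(s@s))
    return K[0,0]*s[0]+K[0,2],K[1,1]*s[1]+K[1,2]
E
python3 - <<'E'
from h import *
print(get_state())
for n in("scene","side"):
    p,d=capture(n); cv2.imwrite(f"pics/{n}0.png",p[:,:,::-1]); np.save(f"{n}0.npy",d)
    m=camera_model(n);V=np.array(m["view"]);print(n,-V[:3,:3].T@V[:3,3],V[2,:3],m["mtx"],m["k1"])
E
```

```text
pics
{'t': 0.0, 'joints': array([ 1.91177330e+01,  2.33838315e+00,  4.80179862e+00, -2.80269362e-02,
       -9.25632774e+01, -1.91201011e+01]), 'qd': array([-0.00460366,  0.03155245, -0.11388924,  0.08709286,  0.00802525,
       -0.03432878]), 'joint_torque': array([-7.27207535e-04, -3.68200672e+01,  3.47413230e+01,  6.93227157e+00,
       -5.48646509e-03, -9.47124363e-06]), 'eef_pos': array([5.99676937e-01, 6.82864150e-05, 2.41271497e-01]), 'tool_rot': array([ 1.79896476e+02, -6.25325120e-03, -9.00011334e+01]), 'ft_force': array([ 0.09769444,  0.36472951, -0.58944239]), 'moment': array([-0.02058251,  0.02484445,  0.07629212]), 'grasp_force': 0.0, 'width': 0.08553818368410124}
scene [0.06567666 0.77442568 0.81899241] [ 0.41561249 -0.64060403 -0.64567231] [[385.59727105   0.         318.61877063]
 [  0.         385.59727105 200.29439383]
 [  0.           0.           1.        ]] -0.06574007145097387
side [ 0.02765951 -0.91254844  0.51489016] [ 0.42017661  0.82640838 -0.37483436] [[483.54828583   0.         309.73695943]
 [  0.         483.54828583 209.67263894]
 [  0.           0.           1.        ]] -0.14436125340101255
```

View pics/scene0.png

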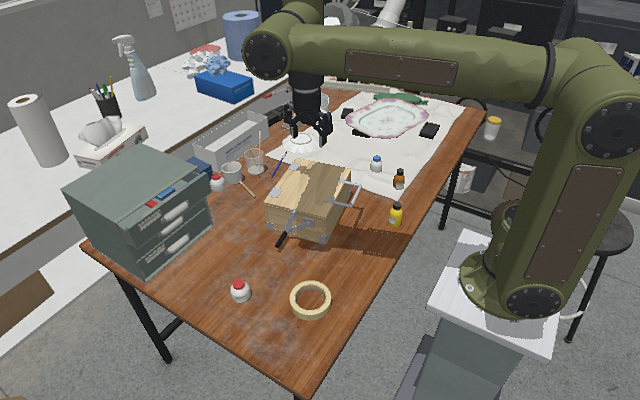

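View pics/side0.png

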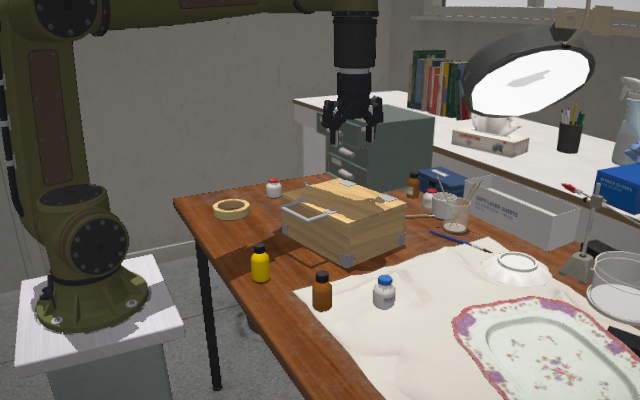

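Scene: the chest is at about (310,200) with its bar at (350,190), the knob at (282,240), the brown bottle at (399,180), and the yellow look-alike at (396,214). Side: the brown bottle is at (322,292), the white/blue bottle at (384,292), and the bar at (310,210).

```bash
cat >> h.py <<'E'
def cloud(n,D,m=None):
    m=m or camera_model(n);K=np.array(m["mtx"]);V=np.array(m["view"])
    h,w=D.shape;u,v=np.meshgrid(np.arange(w),np.arange(h))
    q=np.stack([(u-K[0,2])/K[0,0],(v-K[1,2])/K[1,1]],-1);s=q.copy()
    for _ in range(10): s=q/(1+m["k1"]*(s**2).sum(-1,keepdims=True))
    P=np.concatenate([s,np.ones((h,w,1))],-1)*D[...,None]
    return (P-V[:3,3])@V[:3,:3]
E
python3 - <<'E'
from h import *
allp=[]
for n in("scene","side"):
    D=np.load(n+"0.npy");P=cloud(n,D);I=cv2.imread(f"pics/{n}0.png");hsv=cv2.cvtColor(I,cv2.COLOR_BGR2HSV)
    ctr=(310,200) if n=="scene" else (345,210)
    win=np.zeros(D.shape,bool);win[ctr[1]-60:ctr[1]+60,ctr[0]-75:ctr[0]+75]=1
    k=win&(D>0)&(abs(P[...,2]-.109)<.006)
    num,lab,st,ce=cv2.connectedComponentsWithStats(k.astype(np.uint8),connectivity=4);i=1+st[1:,4].argmax();q=P[lab==i]
    print(n,len(q),"z",np.median(q[:,2]));
    # robust: open in metric grid
    g=np.zeros((300,300),np.uint8);ij=((q[:,:2]-[.3,-.3])/.002).astype(int);ok=((ij>=0)&(ij<300)).all(1);g[ij[ok,1],ij[ok,0]]=255
    g=cv2.morphologyEx(g,cv2.MORPH_CLOSE,np.ones((7,7)));g=cv2.morphologyEx(g,cv2.MORPH_OPEN,np.ones((15,15)))
    r=cv2.minAreaRect(cv2.findNonZero(g));print("rect c",np.array(r[0])*.002+[.3,-.3]+.001,"size",np.array(r[1])*.002,r[2]);print((cv2.boxPoints(r)*.002+[.3,-.3]).round(3).tolist())
    # bottle
    bx={"scene":(380,418,160,197),"side":(305,340,265,315)}[n]
    m=np.zeros(D.shape,bool);m[bx[2]:bx[3],bx[0]:bx[1]]=1
    br=m&(hsv[...,0]<14)&(hsv[...,1]>150)&(hsv[...,2]>50)
    if n=="scene": br&=(P[...,2]>.02)
    q=P[br&(D>0)&(P[...,2]>.015)&(P[...,2]<.06)];print("bottle surf med",np.median(q,0),q.min(0),q.max(0),len(q))
    cap=m&(hsv[...,2]<60)&(P[...,2]>.066)&(P[...,2]<.09)&(D>0);print("cap",np.median(P[cap],0),P[cap][:,2].max(),cap.sum())
    wn=win.copy();
    kb=win&(I.max(-1)<60)&(D>0)
    if n=="scene":
        kb[:225]=0; v,u=np.nonzero(kb);print("knob px",u.min(),u.max(),v.min(),v.max(),np.median(P[kb],0))
    cv2.imwrite(f"pics/{n}c.png",cv2.resize(I[ctr[1]-65:ctr[1]+85,ctr[0]-80:ctr[0]+80],None,fx=3.6,fy=3.6))
E
python3 -c "
import cv2,numpy as np
a=cv2.imread('pics/scene0.png')[140:265,250:420];b=cv2.imread('pics/side0.png')[165:320,240:410]
a=cv2.resize(a,None,fx=2.35,fy=2.35);b=cv2.resize(b,None,fx=2.35,fy=2.35);h=max(a.shape[0],b.shape[0]);
o=np.zeros((h,a.shape[1]+b.shape[1],3),np.uint8);o[:a.shape[0],:a.shape[1]]=a;o[:b.shape[0],a.shape[1]:]=b;cv2.imwrite('pics/crop1.png',o)"
```

```text
scene 3429 z 0.1085771324823756
rect c [0.5855336  0.02358911] size [0.19588863 0.24871776] 11.802434921264648
[[0.463, 0.124], [0.514, -0.119], [0.706, -0.079], [0.655, 0.164]]
bottle surf med [ 0.41573587 -0.22772385  0.03403696] [ 0.41573587 -0.22772385  0.03403696] [ 0.41573587 -0.22772385  0.03403696] 1
cap [ 0.39553675 -0.22011544  0.0742533 ] 0.08046640751583975 21
knob px 275 286 231 247 [0.57475933 0.19195836 0.03008437]
side 3322 z 0.10811258719763532
rect c [0.58554391 0.01963251] size [0.19683444 0.24942537] 11.738572120666504
[[0.463, 0.121], [0.514, -0.123], [0.706, -0.083], [0.656, 0.161]]
bottle surf med [ 0.40777525 -0.24328769  0.04052631] [ 0.40137761 -0.24923793  0.03157003] [ 0.41417289 -0.23733744  0.04948259] 2
cap [ 0.39273213 -0.24029114  0.07225684] 0.07623204269930473 67
```

View pics/crop1.png

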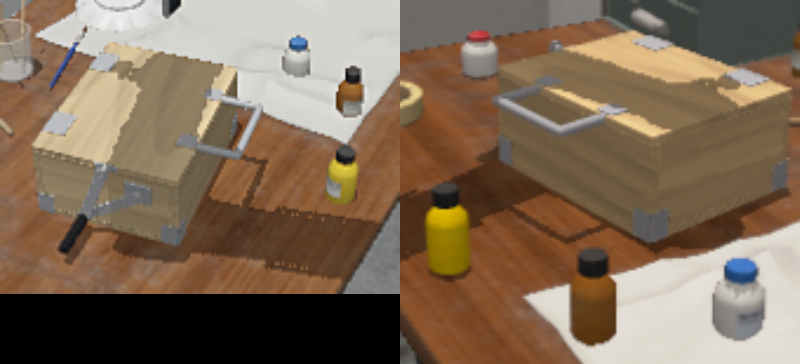

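The chest sits at about (0.5855, 0.022) with yaw 11.75°. The knob and lid sizes agree with that. The bar should be at (0.443, -0.008, 0.1045) and the bottle at about (0.399, -0.23). I'm moving above the bar.

Request:
{"fn": "step_arm", "kwargs": {"commands": [{"dx":0.002,"dy":0.039,"dz":0.018,"gripper":0.6},{"dx":0.002,"dy":0.039,"dz":0.018,"gripper":0.6},{"dx":0.002,"dy":0.039,"dz":0.018,"gripper":0.6},{"dx":0.002,"dy":0.039,"dz":0.018,"gripper":0.6},{"dx":0.002,"dy":0.039,"dz":0.018,"gripper":0.6},{"az":-0.0325,"gripper":0.6},{"az":-0.0325,"gripper":0.6},{"gripper":0.6},{"gripper":0.6}]}}

```text
$.commands[0]: bad value
```

Run:
```python
from h import *
s=get_state();m=camera_model("wrist");p,D=capture("wrist");cv2.imwrite("pics/w1.png",p[:,:,::-1])
print(s["eef_pos"],s["tool_rot"],s["width"])
for y in(-.05,0,.05):
    c,sn=np.cos(np.radians(11.75)),np.sin(np.radians(11.75));X=-.145
    print(proj("wrist",[.5855+c*X-sn*y,.0216+sn*X+c*y,.1045],m))
P=cloud("wrist",D,m);k=(D>0)&(abs(P[...,2]-.106)<.009)&(P[...,0]<.459)&(P[...,0]>.40)&(abs(P[...,1])<.06);print(k.sum(),np.median(P[k],0) if k.any() else 0)
```

```text
[5.99708610e-01 8.24111105e-05 2.41386097e-01] [ 1.79908091e+02 -6.58603937e-03 -8.99986529e+01] 0.08563876485273302
(np.float64(484.446756696983), np.float64(131.89377004747104))
(np.float64(487.39184928398004), np.float64(185.87566202062234))
(np.float64(490.2014644363579), np.float64(234.904352963556))
1464 [ 0.4483722  -0.00309954  0.10762913]
```

View pics/w1.png

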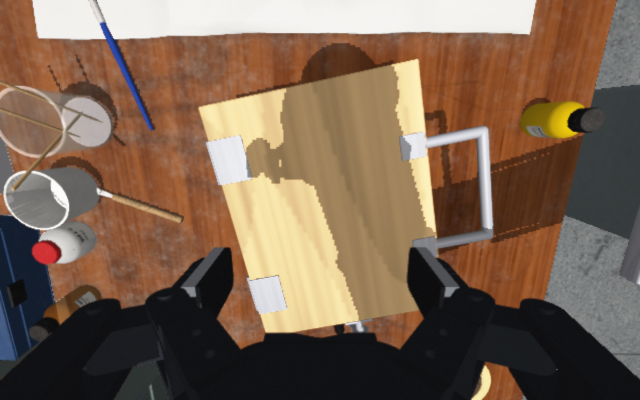

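The wrist view shows the bar from (486,128) to (490,236). I predicted (484,132) to (490,235), so the chest pose holds. The row was refused, probably because it needs every key.

Request:
{"fn": "step_arm", "kwargs": {"commands": [{"dx":0.002,"dy":0.039,"dz":0.018,"ax":0,"ay":0,"az":0,"gripper":0.6},{"dx":0.002,"dy":0.039,"dz":0.018,"ax":0,"ay":0,"az":0,"gripper":0.6},{"dx":0.002,"dy":0.039,"dz":0.018,"ax":0,"ay":0,"az":0,"gripper":0.6},{"dx":0.002,"dy":0.039,"dz":0.018,"ax":0,"ay":0,"az":0,"gripper":0.6},{"dx":0.002,"dy":0.039,"dz":0.018,"ax":0,"ay":0,"az":0,"gripper":0.6},{"dx":0,"dy":0,"dz":0,"ax":0,"ay":0,"az":-0.0325,"gripper":0.6},{"dx":0,"dy":0,"dz":0,"ax":0,"ay":0,"az":-0.0325,"gripper":0.6},{"dx":0,"dy":0,"dz":0,"ax":0,"ay":0,"az":0,"gripper":0.6},{"dx":0,"dy":0,"dz":0,"ax":0,"ay":0,"az":0,"gripper":0.6},{"dx":0,"dy":0,"dz":0,"ax":0,"ay":0,"az":0,"gripper":0.6}]}}

```text
t: 0.98
eef_pos: [0.4442, -0.0079, 0.1703]
tool_rot: [180.0, 0.0, -78.5]
ft_force: [0.6, 0.1, -0.9]
width: 0.0346
grasp_force: 0.0
```

Request:
{"fn": "step_arm", "kwargs": {"commands": [{"dx":0,"dy":0,"dz":0.031,"ax":0,"ay":0,"az":0,"gripper":0.6},{"dx":0,"dy":0,"dz":0.031,"ax":0,"ay":0,"az":0,"gripper":0.6},{"dx":0,"dy":0,"dz":0.03,"ax":0,"ay":0,"az":0,"gripper":0.6},{"dx":0,"dy":0,"dz":0,"ax":0,"ay":0,"az":0,"gripper":0.6},{"dx":0,"dy":0,"dz":0,"ax":0,"ay":0,"az":0,"gripper":1},{"dx":0,"dy":0,"dz":0,"ax":0,"ay":0,"az":0,"gripper":1},{"dx":0,"dy":0,"dz":0,"ax":0,"ay":0,"az":0,"gripper":1},{"dx":0,"dy":0,"dz":0,"ax":0,"ay":0,"az":0,"gripper":1},{"dx":0,"dy":0,"dz":0,"ax":0,"ay":0,"az":0,"gripper":1}]}}

```text
t: 1.73
eef_pos: [0.4455, -0.0079, 0.0985]
tool_rot: [-179.8, -0.0, -78.3]
ft_force: [5.2, -0.9, -2.0]
width: 0.0079
grasp_force: 58.5
```

Run:
```python
from h import *
# bar centre path rel. start (chest fwd, up), tool-down; rows in tool units (dy=-fwd)/.8
th=np.linspace(0,1.275,31);r=np.array([-.240,.0045])
P=np.array([[ -.240*np.cos(t)+.0045*np.sin(t), .240*np.sin(t)+.0045*np.cos(t)] for t in th])
d=np.diff(P,axis=0)/.8
for i in d: print("dy %.4f dz %.4f"%(-i[0],-i[1]))
print(P[-1]-P[0])
```

```text
dy -0.0005 dz -0.0127
dy -0.0011 dz -0.0127
dy -0.0016 dz -0.0127
dy -0.0021 dz -0.0126
dy -0.0027 dz -0.0125
dy -0.0032 dz -0.0123
dy -0.0037 dz -0.0122
dy -0.0042 dz -0.0120
dy -0.0047 dz -0.0118
dy -0.0052 dz -0.0116
dy -0.0057 dz -0.0114
dy -0.0062 dz -0.0111
dy -0.0067 dz -0.0109
dy -0.0071 dz -0.0106
dy -0.0076 dz -0.0103
dy -0.0080 dz -0.0099
dy -0.0084 dz -0.0096
dy -0.0088 dz -0.0092
dy -0.0092 dz -0.0088
dy -0.0096 dz -0.0084
dy -0.0099 dz -0.0080
dy -0.0102 dz -0.0076
dy -0.0106 dz -0.0072
dy -0.0108 dz -0.0067
dy -0.0111 dz -0.0062
dy -0.0114 dz -0.0058
dy -0.0116 dz -0.0053
dy -0.0118 dz -0.0048
dy -0.0120 dz -0.0043
dy -0.0122 dz -0.0037
[0.17434416 0.22638863]
```

The bar is held. I'll lift along the arc and watch the forces.

Request:
{"fn": "step_arm", "kwargs": {"commands": [{"dx":0,"dy":-0.0005,"dz":-0.0127,"ax":0,"ay":0,"az":0,"gripper":1},{"dx":0,"dy":-0.0011,"dz":-0.0127,"ax":0,"ay":0,"az":0,"gripper":1},{"dx":0,"dy":-0.0016,"dz":-0.0127,"ax":0,"ay":0,"az":0,"gripper":1},{"dx":0,"dy":-0.0021,"dz":-0.0126,"ax":0,"ay":0,"az":0,"gripper":1},{"dx":0,"dy":-0.0027,"dz":-0.0125,"ax":0,"ay":0,"az":0,"gripper":1},{"dx":0,"dy":-0.0032,"dz":-0.0123,"ax":0,"ay":0,"az":0,"gripper":1},{"dx":0,"dy":-0.0037,"dz":-0.0122,"ax":0,"ay":0,"az":0,"gripper":1},{"dx":0,"dy":-0.0042,"dz":-0.012,"ax":0,"ay":0,"az":0,"gripper":1},{"dx":0,"dy":-0.0047,"dz":-0.0118,"ax":0,"ay":0,"az":0,"gripper":1},{"dx":0,"dy":-0.0052,"dz":-0.0116,"ax":0,"ay":0,"az":0,"gripper":1}]}}

```text
t: 2.57
eef_pos: [0.4669, -0.0034, 0.196]
tool_rot: [180.0, -0.0, -78.3]
ft_force: [3.6, -3.0, -5.1]
width: 0.008
grasp_force: 58.3
```

Request:
{"fn": "step_arm", "kwargs": {"commands": [{"dx":0,"dy":-0.0057,"dz":-0.0114,"ax":0,"ay":0,"az":0,"gripper":1},{"dx":0,"dy":-0.0062,"dz":-0.0111,"ax":0,"ay":0,"az":0,"gripper":1},{"dx":0,"dy":-0.0067,"dz":-0.0109,"ax":0,"ay":0,"az":0,"gripper":1},{"dx":0,"dy":-0.0071,"dz":-0.0106,"ax":0,"ay":0,"az":0,"gripper":1},{"dx":0,"dy":-0.0076,"dz":-0.0103,"ax":0,"ay":0,"az":0,"gripper":1},{"dx":0,"dy":-0.008,"dz":-0.0099,"ax":0,"ay":0,"az":0,"gripper":1},{"dx":0,"dy":-0.0084,"dz":-0.0096,"ax":0,"ay":0,"az":0,"gripper":1},{"dx":0,"dy":-0.0088,"dz":-0.0092,"ax":0,"ay":0,"az":0,"gripper":1},{"dx":0,"dy":-0.0092,"dz":-0.0088,"ax":0,"ay":0,"az":0,"gripper":1},{"dx":0,"dy":-0.0096,"dz":-0.0084,"ax":0,"ay":0,"az":0,"gripper":1}]}}

```text
t: 3.4
eef_pos: [0.5257, 0.0084, 0.278]
tool_rot: [179.8, -0.1, -78.3]
ft_force: [-10.1, -0.9, 7.5]
width: 0.0077
grasp_force: 58.6
```

Request:
{"fn": "step_arm", "kwargs": {"commands": [{"dx":0,"dy":-0.0099,"dz":-0.008,"ax":0,"ay":0,"az":0,"gripper":1},{"dx":0,"dy":-0.0102,"dz":-0.0076,"ax":0,"ay":0,"az":0,"gripper":1},{"dx":0,"dy":-0.0106,"dz":-0.0072,"ax":0,"ay":0,"az":0,"gripper":1},{"dx":0,"dy":-0.0108,"dz":-0.0067,"ax":0,"ay":0,"az":0,"gripper":1},{"dx":0,"dy":-0.0111,"dz":-0.0062,"ax":0,"ay":0,"az":0,"gripper":1},{"dx":0,"dy":-0.0114,"dz":-0.0058,"ax":0,"ay":0,"az":0,"gripper":1},{"dx":0,"dy":-0.0116,"dz":-0.0053,"ax":0,"ay":0,"az":0,"gripper":1},{"dx":0,"dy":0,"dz":0,"ax":0,"ay":0,"az":0,"gripper":1}]}}

```text
t: 4.07
eef_pos: [0.587, 0.0208, 0.3172]
tool_rot: [-179.8, -0.1, -78.3]
ft_force: [-4.3, -1.0, 10.2]
width: 0.0074
grasp_force: 61.6
```

Request:
{"fn": "step_arm", "kwargs": {"commands": [{"dx":0,"dy":-0.009,"dz":-0.0036,"ax":0,"ay":0,"az":0,"gripper":1},{"dx":0,"dy":-0.009,"dz":-0.0034,"ax":0,"ay":0,"az":0,"gripper":1},{"dx":0,"dy":-0.009,"dz":-0.0032,"ax":0,"ay":0,"az":0,"gripper":1},{"dx":0,"dy":-0.005,"dz":-0.0015,"ax":0,"ay":0,"az":0,"gripper":1},{"dx":0,"dy":0,"dz":0,"ax":0,"ay":0,"az":0,"gripper":1},{"dx":0,"dy":0,"dz":0,"ax":0,"ay":0,"az":0,"gripper":1}]}}

```text
t: 4.57
eef_pos: [0.6118, 0.0259, 0.3261]
tool_rot: [-179.8, -0.1, -78.4]
ft_force: [-1.0, -2.1, 8.3]
width: 0.0073
grasp_force: 62.2
```

```bash
cat > knob.py <<'E'
from h import *
# chest-frame position of the black knob from scene cloud
def knob(tag):
    p,D=capture("scene");cv2.imwrite(f"pics/{tag}.png",p[:,:,::-1]);P=cloud("scene",D)
    c,s=np.cos(np.radians(11.75)),np.sin(np.radians(11.75));q=P-[.5855,.0216,0]
    C=np.stack([c*q[...,0]+s*q[...,1],-s*q[...,0]+c*q[...,1],q[...,2]],-1)*1000
    k=(D>0)&(p.max(-1)<60)&(C[...,1]>145)&(C[...,1]<205)&(abs(C[...,0])<75)&(C[...,2]>12)&(C[...,2]<175)
    print("knob",k.sum(),np.median(C[k],0).round(0) if k.any() else None)
    k=(D>0)&(abs(C[...,1])<112)&(C[...,2]>115)&(C[...,0]>-150)&(C[...,0]<130)&(C[...,2]<285)&(p[...,0]>p[...,2]+25)
    if k.sum()>50:
        a=np.degrees(np.arctan2(C[k][:,2]-100,95-C[k][:,0]));print("lid deg",np.median(a),k.sum())
import sys;knob(sys.argv[1])
s=get_state();print(s["eef_pos"],s["ft_force"],s["t"])
E
python3 knob.py s1
```

```text
knob 72 [ 23. 174. 131.]
lid deg 73.10712807094674 968
[0.61175816 0.02586569 0.32605942] [-0.83154878 -0.88230778  7.91081734] 4.6167
```

Request:
{"fn": "step_arm", "kwargs": {"commands": [{"dx":0,"dy":-0.003,"dz":-0.001,"ax":0,"ay":0,"az":0,"gripper":1},{"dx":0,"dy":-0.003,"dz":-0.001,"ax":0,"ay":0,"az":0,"gripper":1},{"dx":0,"dy":0,"dz":0,"ax":0,"ay":0,"az":0,"gripper":1}]}}

```text
t: 4.87
eef_pos: [0.6165, 0.0268, 0.3275]
tool_rot: [-179.8, -0.1, -78.4]
ft_force: [-1.2, -1.7, 7.4]
width: 0.0078
grasp_force: 62.1
```

```bash
python3 knob.py s2
```

```text
knob 71 [ 19. 175. 135.]
lid deg 74.30482813812483 1041
[0.61644413 0.02682292 0.32745564] [-0.65516413 -2.03554677  7.68355836] 4.9167
```

Request:
{"fn": "step_arm", "kwargs": {"commands": [{"dx":0,"dy":-0.003,"dz":-0.001,"ax":0,"ay":0,"az":0,"gripper":1},{"dx":0,"dy":-0.0025,"dz":-0.0008,"ax":0,"ay":0,"az":0,"gripper":1},{"dx":0,"dy":0,"dz":0,"ax":0,"ay":0,"az":0,"gripper":1},{"dx":0,"dy":0,"dz":0,"ax":0,"ay":0,"az":0,"gripper":1}]}}

```text
t: 5.25
eef_pos: [0.6192, 0.0274, 0.3283]
tool_rot: [180.0, -0.1, -78.3]
ft_force: [-7.7, -1.3, 8.0]
width: 0.0076
grasp_force: 62.1
```

```bash
python3 knob.py s3
```

```text
knob 74 [ 11. 175. 143.]
lid deg 75.01658240155076 1071
[0.61920475 0.02738846 0.32823057] [-7.48007763 -1.86954785  7.36327112] 5.3
```

Request:
{"fn": "step_arm", "kwargs": {"commands": [{"dx":0,"dy":-0.002,"dz":-0.0006,"ax":0,"ay":0,"az":0,"gripper":1},{"dx":0,"dy":-0.001,"dz":-0.0003,"ax":0,"ay":0,"az":0,"gripper":1},{"dx":0,"dy":0,"dz":0,"ax":0,"ay":0,"az":0,"gripper":1},{"dx":0,"dy":0.002,"dz":0.0006,"ax":0,"ay":0,"az":0,"gripper":1},{"dx":0,"dy":0.002,"dz":0.0006,"ax":0,"ay":0,"az":0,"gripper":1},{"dx":0,"dy":0,"dz":0,"ax":0,"ay":0,"az":0,"gripper":1},{"dx":0,"dy":0,"dz":0,"ax":0,"ay":0,"az":0,"gripper":1}]}}

```text
t: 5.88
eef_pos: [0.6185, 0.0272, 0.3281]
tool_rot: [-180.0, -0.1, -78.3]
ft_force: [-6.2, -1.3, 5.8]
width: 0.0076
grasp_force: 62.0
```

```bash
python3 knob.py s4
```

```text
knob 74 [  9. 174. 145.]
lid deg 74.78813455248694 1062
[0.61849134 0.02722324 0.32806032] [-6.46919434 -2.02952377  5.5750189 ] 5.9333
```

Request:
{"fn": "step_arm", "kwargs": {"commands": [{"dx":0,"dy":0.002,"dz":0.0006,"ax":0,"ay":0,"az":0,"gripper":1},{"dx":0,"dy":0.002,"dz":0.0006,"ax":0,"ay":0,"az":0,"gripper":1},{"dx":0,"dy":0,"dz":0,"ax":0,"ay":0,"az":0,"gripper":1},{"dx":0,"dy":0,"dz":0,"ax":0,"ay":0,"az":0,"gripper":1},{"dx":0,"dy":0,"dz":0,"ax":0,"ay":0,"az":0,"gripper":1}]}}

```text
t: 6.35
eef_pos: [0.6159, 0.0267, 0.3273]
tool_rot: [-179.9, -0.1, -78.3]
ft_force: [-4.4, -1.7, 6.1]
width: 0.0078
grasp_force: 62.1
```

```bash
python3 knob.py s5
```

```text
knob 76 [  5. 174. 148.]
lid deg 74.13626795930259 1028
[0.61586095 0.02669848 0.32730242] [-5.70304758 -1.50923835  6.42719971] 6.4
```

It is past straight and moving towards locked, so I'll release it.

Request:
{"fn": "step_arm", "kwargs": {"commands": [{"dx":0,"dy":0.001,"dz":0,"ax":0,"ay":0,"az":0,"gripper":0.85},{"dx":0,"dy":0.001,"dz":0,"ax":0,"ay":0,"az":0,"gripper":0.7},{"dx":0,"dy":0,"dz":0,"ax":0,"ay":0,"az":0,"gripper":0.6},{"dx":0,"dy":0,"dz":0,"ax":0,"ay":0,"az":0,"gripper":0.6},{"dx":0,"dy":0,"dz":0,"ax":0,"ay":0,"az":0,"gripper":0.6}]}}

```text
t: 6.82
eef_pos: [0.6151, 0.0277, 0.3237]
tool_rot: [180.0, 0.0, -78.3]
ft_force: [-1.4, 0.3, -0.8]
width: 0.0343
grasp_force: 0.0
```

```bash
python3 knob.py s6
```

```text
knob 73 [  1. 175. 150.]
lid deg 73.21356758396902 940
[0.61512554 0.02762248 0.32370155] [-0.39864277 -0.77074498 -0.0828096 ] 6.8667
```

The stay is locked: the knob is at chest (1, 175, 150), including the known +5 bias in z. I'll rise clear of the bar and locate the bottles for the pick.

Request:
{"fn": "step_arm", "kwargs": {"commands": [{"dx":0,"dy":0,"dz":-0.03,"ax":0,"ay":0,"az":0,"gripper":0.6},{"dx":0,"dy":0,"dz":-0.03,"ax":0,"ay":0,"az":0,"gripper":0.6},{"dx":0,"dy":0.03,"dz":-0.02,"ax":0,"ay":0,"az":0,"gripper":0.4},{"dx":0,"dy":0.04,"dz":0,"ax":0,"ay":0,"az":0,"gripper":0.2},{"dx":0,"dy":0.04,"dz":0,"ax":0,"ay":0,"az":0,"gripper":0},{"dx":0.02,"dy":0.03,"dz":0,"ax":0,"ay":0,"az":0,"gripper":0},{"dx":0.04,"dy":0.02,"dz":0.01,"ax":0,"ay":0,"az":0,"gripper":0},{"dx":0.04,"dy":0.02,"dz":0.02,"ax":0,"ay":0,"az":0,"gripper":0},{"dx":0.04,"dy":0.02,"dz":0.02,"ax":0,"ay":0,"az":0,"gripper":0},{"dx":0,"dy":0,"dz":0,"ax":0,"ay":0,"az":0,"gripper":0}]}}

```text
t: 7.7
eef_pos: [0.479, -0.1183, 0.3456]
tool_rot: [179.8, 0.0, -78.5]
ft_force: [1.2, 1.7, 0.3]
width: 0.085
grasp_force: 0.0
```

Run:
```python
from h import *
for n,t in(("brown",[("scene",(400,170),.078),("side",(321,274),.078)]),("white",[("scene",(377,156),.064),("side",(384,279),.064)]),("yellow",[("scene",(397,205),.078),("side",(260,248),.078)])):
    for a,uv,z in t: print(n,a,onz(a,uv,z).round(3))
s=get_state();print(s["eef_pos"],s["tool_rot"],s["joints"])
import time
p,D=capture("wrist");cv2.imwrite("pics/w2.png",p[:,:,::-1])
m=camera_model("wrist")
P=cloud("wrist",D,m);k=(D>0)&(p.max(-1)<60)&(abs(P[...,2]-.078)<.006)
n,lab,st,ce=cv2.connectedComponentsWithStats(k.astype(np.uint8))
for i in range(1,n):
    if st[i,4]>30: print(ce[i],st[i,4],P[lab==i].mean(0).round(4))
```

```text
brown scene [ 0.396 -0.229  0.078]
brown side [ 0.393 -0.236  0.078]
white scene [ 0.505 -0.284  0.064]
white side [ 0.499 -0.286  0.064]
yellow scene [ 0.335 -0.061  0.078]
yellow side [ 0.334 -0.086  0.078]
[ 0.47902457 -0.11833294  0.34564994] [ 1.79819551e+02  2.13166322e-02 -7.85151216e+01] [ 9.58077519e+00 -1.16405287e+01  2.63056065e+00 -1.58093025e-02
 -1.04452146e+02  1.90021542e+00]
[391.49056604 100.67924528] 53 [ 0.407  -0.2247  0.0772]
[406.82741117 223.64467005] 197 [ 0.3408 -0.0662  0.0777]
[583.42857143 283.15789474] 532 [ 0.0542 -0.0275  0.0791]
[  1.25641026 297.15384615] 39 [0.9209 0.1745 0.0745]
[ 21.38831615 335.48109966] 291 [0.8916 0.2372 0.078 ]
```

View pics/w2.png

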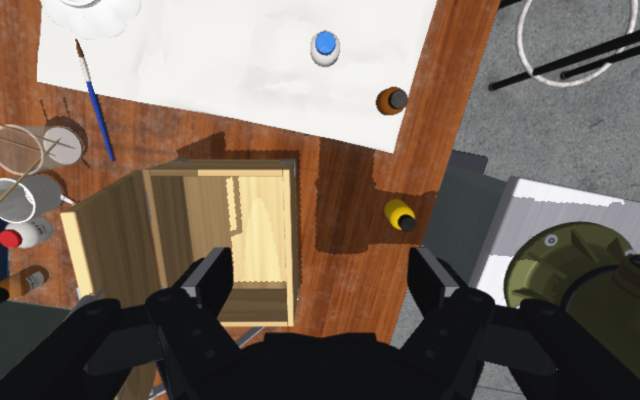

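The lid stands open, and the brown cap is at (397,98) in the wrist view. I'm moving above the bottle and turning 90°.

Request:
{"fn": "step_arm", "kwargs": {"commands": [{"dx":0.0196,"dy":0.021,"dz":0.03,"ax":0,"ay":0,"az":0,"gripper":0},{"dx":0.0196,"dy":0.021,"dz":0.03,"ax":0,"ay":0,"az":0,"gripper":0},{"dx":0.0196,"dy":0.021,"dz":0.03,"ax":0,"ay":0,"az":0,"gripper":0},{"dx":0.0196,"dy":0.021,"dz":0.03,"ax":0,"ay":0,"az":0,"gripper":0},{"dx":0.0196,"dy":0.021,"dz":0.03,"ax":0,"ay":0,"az":0,"gripper":0},{"dx":0.0196,"dy":0.021,"dz":0.03,"ax":0,"ay":0,"az":0,"gripper":0},{"dx":0,"dy":0,"dz":0,"ax":0,"ay":0,"az":0.0385,"gripper":0},{"dx":0,"dy":0,"dz":0,"ax":0,"ay":0,"az":0.0385,"gripper":0},{"dx":0,"dy":0,"dz":0,"ax":0,"ay":0,"az":0.0385,"gripper":0},{"dx":0,"dy":0,"dz":0,"ax":0,"ay":0,"az":0.0385,"gripper":0}]}}

```text
t: 8.58
eef_pos: [0.402, -0.2268, 0.2044]
tool_rot: [-180.0, -0.0, -106.3]
ft_force: [-1.0, 0.9, -0.2]
width: 0.0857
grasp_force: 0.0
```

Request:
{"fn": "step_arm", "kwargs": {"commands": [{"dx":0,"dy":0,"dz":0,"ax":0,"ay":0,"az":0.0385,"gripper":0},{"dx":0,"dy":0,"dz":0,"ax":0,"ay":0,"az":0.0385,"gripper":0},{"dx":0,"dy":0,"dz":0,"ax":0,"ay":0,"az":0.0385,"gripper":0},{"dx":0,"dy":0,"dz":0,"ax":0,"ay":0,"az":0.0385,"gripper":0},{"dx":0,"dy":0,"dz":0,"ax":0,"ay":0,"az":0.0385,"gripper":0},{"dx":0,"dy":0,"dz":0,"ax":0,"ay":0,"az":0.0385,"gripper":0},{"dx":0,"dy":0,"dz":0,"ax":0,"ay":0,"az":0.0385,"gripper":0},{"dx":0,"dy":0,"dz":0,"ax":0,"ay":0,"az":0.0385,"gripper":0},{"dx":0,"dy":0,"dz":0,"ax":0,"ay":0,"az":0.0385,"gripper":0},{"dx":0,"dy":0,"dz":0,"ax":0,"ay":0,"az":0,"gripper":0}]}}

```text
t: 9.42
eef_pos: [0.4021, -0.2267, 0.2044]
tool_rot: [-180.0, 0.0, -168.6]
ft_force: [0.1, 0.1, 0.1]
width: 0.0856
grasp_force: 0.0
```

Run:
```python
from h import *
s=get_state();print(s["eef_pos"],s["tool_rot"],s["joints"],s["t"])
m=camera_model("wrist");p,D=capture("wrist");cv2.imwrite("pics/w3.png",p[:,:,::-1])
print(proj("wrist",[.399,-.23,.078],m))
P=cloud("wrist",D,m)
k=(D>0)&(P[...,2]>.07)&(P[...,2]<.083)&(abs(P[...,0]-.4)<.05)&(abs(P[...,1]+.23)<.05)
n,lab,st,ce=cv2.connectedComponentsWithStats(k.astype(np.uint8))
for i in range(1,n):
    if st[i,4]>30: q=P[lab==i];print(ce[i],st[i],q.mean(0).round(4),onz("wrist",ce[i],.076,m).round(4))
```

```text
[ 0.40213351 -0.22665761  0.20442675] [-1.79991163e+02  2.66306340e-02 -1.68584713e+02] [-4.21228384e+00 -1.95452798e+01 -1.85616849e+01  1.33685246e-03
 -9.09555681e+01 -7.43724082e+01] 9.4167
(np.float64(316.54336624416646), np.float64(193.00380805709293))
[316.60687023 189.78435115] [304 177  26  26 524] [ 0.3964 -0.2305  0.0768] [ 0.3965 -0.2305  0.076 ]
```

View pics/w3.png

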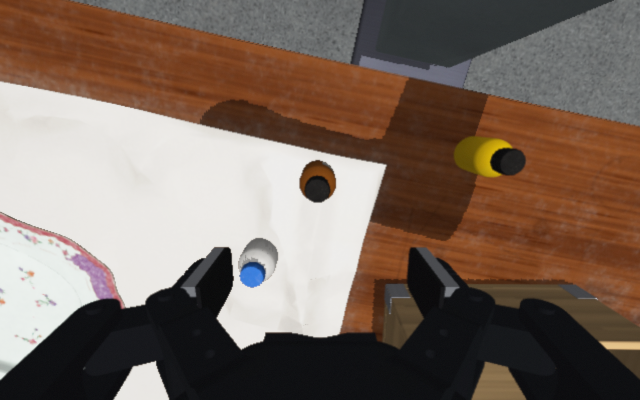

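The brown cap at (317,190) gives (0.3965, -0.2305), and its height checks out. The white bottle at (255,270) is clear of the fingers. I'm descending and gripping.

Request:
{"fn": "step_arm", "kwargs": {"commands": [{"dx":0.0078,"dy":-0.0033,"dz":0.035,"ax":0,"ay":0,"az":0,"gripper":0},{"dx":0,"dy":0,"dz":0.045,"ax":0,"ay":0,"az":0,"gripper":0},{"dx":0,"dy":0,"dz":0.045,"ax":0,"ay":0,"az":0,"gripper":0},{"dx":0,"dy":0,"dz":0.045,"ax":0,"ay":0,"az":0,"gripper":0},{"dx":0,"dy":0,"dz":0.035,"ax":0,"ay":0,"az":0,"gripper":0},{"dx":0,"dy":0,"dz":0,"ax":0,"ay":0,"az":0,"gripper":0.3},{"dx":0,"dy":0,"dz":0,"ax":0,"ay":0,"az":0,"gripper":0.7},{"dx":0,"dy":0,"dz":0,"ax":0,"ay":0,"az":0,"gripper":1},{"dx":0,"dy":0,"dz":0,"ax":0,"ay":0,"az":0,"gripper":1},{"dx":0,"dy":0,"dz":0,"ax":0,"ay":0,"az":0,"gripper":1}]}}

```text
t: 10.3
eef_pos: [0.3978, -0.2315, 0.043]
tool_rot: [-179.9, 0.2, -168.3]
ft_force: [-0.8, 1.5, 6.5]
width: 0.0368
grasp_force: 59.9
```

Request:
{"fn": "step_arm", "kwargs": {"commands": [{"dx":0,"dy":0,"dz":0,"ax":0,"ay":0,"az":0,"gripper":1},{"dx":0,"dy":0,"dz":-0.02,"ax":0,"ay":0,"az":0,"gripper":1}]}}

```text
t: 10.47
eef_pos: [0.3951, -0.2305, 0.0549]
tool_rot: [179.9, -0.1, -168.4]
ft_force: [-0.7, 0.4, -1.2]
width: 0.0367
grasp_force: 60.1
```

Request:
{"fn": "step_arm", "kwargs": {"commands": [{"dx":0,"dy":0,"dz":-0.04,"ax":0,"ay":0,"az":0,"gripper":1},{"dx":0,"dy":0,"dz":-0.045,"ax":0,"ay":0,"az":0,"gripper":1},{"dx":0,"dy":0,"dz":-0.045,"ax":0,"ay":0,"az":0,"gripper":1},{"dx":0,"dy":0,"dz":-0.045,"ax":0,"ay":0,"az":0,"gripper":1},{"dx":0,"dy":0,"dz":-0.03,"ax":0,"ay":0,"az":0,"gripper":1},{"dx":-0.029,"dy":0.028,"dz":0,"ax":0,"ay":0,"az":0,"gripper":1},{"dx":-0.029,"dy":0.028,"dz":0,"ax":0,"ay":0,"az":0,"gripper":1},{"dx":-0.029,"dy":0.028,"dz":0,"ax":0,"ay":0,"az":0,"gripper":1},{"dx":-0.029,"dy":0.028,"dz":0,"ax":0,"ay":0,"az":0,"gripper":1}]}}

```text
t: 11.22
eef_pos: [0.4694, -0.1233, 0.2211]
tool_rot: [180.0, 0.1, -168.4]
ft_force: [0.3, -0.1, -1.6]
width: 0.0363
grasp_force: 60.3
```

Request:
{"fn": "step_arm", "kwargs": {"commands": [{"dx":-0.029,"dy":0.028,"dz":0,"ax":0,"ay":0,"az":0,"gripper":1},{"dx":-0.029,"dy":0.028,"dz":0,"ax":0,"ay":0,"az":0,"gripper":1},{"dx":-0.029,"dy":0.028,"dz":0,"ax":0,"ay":0,"az":0,"gripper":1},{"dx":-0.029,"dy":0.028,"dz":0,"ax":0,"ay":0,"az":0,"gripper":1},{"dx":0,"dy":0,"dz":0,"ax":0,"ay":0,"az":0,"gripper":1},{"dx":0,"dy":0,"dz":0,"ax":0,"ay":0,"az":0,"gripper":1}]}}

```text
t: 11.72
eef_pos: [0.542, -0.0169, 0.2198]
tool_rot: [180.0, -0.0, -168.3]
ft_force: [-0.0, -0.6, -1.0]
width: 0.037
grasp_force: 60.4
```

```bash
python3 knob.py s7
```

```text
knob 73 [  1. 175. 150.]
lid deg 73.10689027322888 1089
[ 0.54168323 -0.01785082  0.22019042] [-0.75766774 -0.90424351 -0.22071176] 11.7667
```

View pics/s7.png

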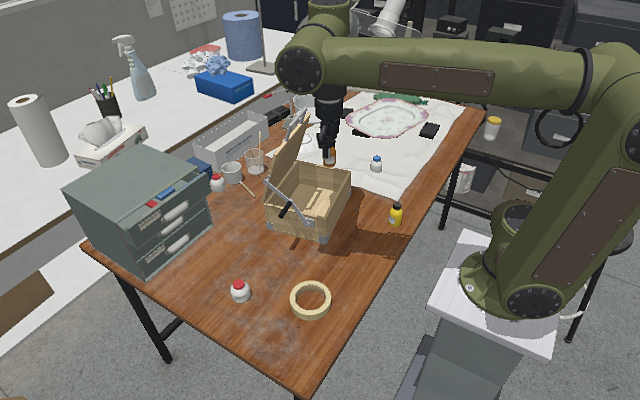

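The bottle hangs over the chest at about (330,158), clear of the bar at (295,118). The lid is still locked. Lowering.

Request:
{"fn": "step_arm", "kwargs": {"commands": [{"dx":0,"dy":0,"dz":0.03,"ax":0,"ay":0,"az":0,"gripper":1},{"dx":0,"dy":0,"dz":0.03,"ax":0,"ay":0,"az":0,"gripper":1},{"dx":0,"dy":0,"dz":0.03,"ax":0,"ay":0,"az":0,"gripper":1},{"dx":0,"dy":0,"dz":0.03,"ax":0,"ay":0,"az":0,"gripper":1},{"dx":0,"dy":0,"dz":0.03,"ax":0,"ay":0,"az":0,"gripper":1},{"dx":0,"dy":0,"dz":0.03,"ax":0,"ay":0,"az":0,"gripper":1},{"dx":0,"dy":0,"dz":0.015,"ax":0,"ay":0,"az":0,"gripper":1},{"dx":0,"dy":0,"dz":0,"ax":0,"ay":0,"az":0,"gripper":1}]}}

```text
t: 12.43
eef_pos: [0.5397, -0.0193, 0.0613]
tool_rot: [180.0, -0.3, -168.5]
ft_force: [-0.7, 0.0, -0.3]
width: 0.0369
grasp_force: 60.3
```

Request:
{"fn": "step_arm", "kwargs": {"commands": [{"dx":0,"dy":0,"dz":0.006,"ax":0,"ay":0,"az":0,"gripper":1},{"dx":0,"dy":0,"dz":0.003,"ax":0,"ay":0,"az":0,"gripper":1},{"dx":0,"dy":0,"dz":0,"ax":0,"ay":0,"az":0,"gripper":1},{"dx":0,"dy":0,"dz":0,"ax":0,"ay":0,"az":0,"gripper":1}]}}

```text
t: 12.77
eef_pos: [0.5422, -0.0181, 0.0579]
tool_rot: [-180.0, 0.1, -168.4]
ft_force: [0.2, 0.2, -1.0]
width: 0.037
grasp_force: 60.3
```

Request:
{"fn": "step_arm", "kwargs": {"commands": [{"dx":0,"dy":0,"dz":0.004,"ax":0,"ay":0,"az":0,"gripper":1},{"dx":0,"dy":0,"dz":0.002,"ax":0,"ay":0,"az":0,"gripper":1},{"dx":0,"dy":0,"dz":0,"ax":0,"ay":0,"az":0,"gripper":1},{"dx":0,"dy":0,"dz":0,"ax":0,"ay":0,"az":0,"gripper":1}]}}

```text
t: 13.1
eef_pos: [0.5418, -0.0181, 0.0521]
tool_rot: [-180.0, 0.0, -168.4]
ft_force: [-0.3, -0.4, -0.5]
width: 0.0369
grasp_force: 60.4
```

Request:
{"fn": "step_arm", "kwargs": {"commands": [{"dx":0,"dy":0,"dz":0.0015,"ax":0,"ay":0,"az":0,"gripper":1},{"dx":0,"dy":0,"dz":0,"ax":0,"ay":0,"az":0,"gripper":1},{"dx":0,"dy":0,"dz":0,"ax":0,"ay":0,"az":0,"gripper":1}]}}

```text
t: 13.35
eef_pos: [0.542, -0.0181, 0.052]
tool_rot: [-180.0, 0.0, -168.4]
ft_force: [-3.7, 1.5, 5.8]
width: 0.0369
grasp_force: 60.9
```

It has touched the floor (6 N upward). I'll release it and back out upward.

Request:
{"fn": "step_arm", "kwargs": {"commands": [{"dx":0,"dy":0,"dz":0,"ax":0,"ay":0,"az":0,"gripper":0.5},{"dx":0,"dy":0,"dz":0,"ax":0,"ay":0,"az":0,"gripper":0.2},{"dx":0,"dy":0,"dz":0,"ax":0,"ay":0,"az":0,"gripper":0.1},{"dx":0,"dy":0,"dz":0,"ax":0,"ay":0,"az":0,"gripper":0.1},{"dx":0,"dy":0,"dz":0,"ax":0,"ay":0,"az":0,"gripper":0.1},{"dx":0,"dy":0,"dz":-0.015,"ax":0,"ay":0,"az":0,"gripper":0.1},{"dx":0,"dy":0,"dz":-0.03,"ax":0,"ay":0,"az":0,"gripper":0.1},{"dx":0,"dy":0,"dz":-0.04,"ax":0,"ay":0,"az":0,"gripper":0.1},{"dx":0,"dy":0,"dz":-0.04,"ax":0,"ay":0,"az":0,"gripper":0.1},{"dx":0,"dy":0,"dz":-0.04,"ax":0,"ay":0,"az":0,"gripper":0.1}]}}

```text
t: 14.18
eef_pos: [0.5414, -0.0184, 0.1852]
tool_rot: [-180.0, 0.0, -168.4]
ft_force: [1.0, -0.1, -0.1]
width: 0.0768
grasp_force: 0.0
```

Request:
{"fn": "step_arm", "kwargs": {"commands": [{"dx":0.03,"dy":0,"dz":-0.02,"ax":0,"ay":0,"az":0,"gripper":0.1},{"dx":0.03,"dy":0,"dz":-0.02,"ax":0,"ay":0,"az":0,"gripper":0.1},{"dx":0,"dy":0,"dz":0,"ax":0,"ay":0,"az":0,"gripper":0.1}]}}

```text
t: 14.43
eef_pos: [0.494, -0.0287, 0.2211]
tool_rot: [-180.0, 0.5, -168.4]
ft_force: [2.4, -0.5, 1.0]
width: 0.0763
grasp_force: 0.0
```

```bash
python3 knob.py s8
python3 - <<'E'
from h import *
s=get_state();print(s["tool_rot"],s["joints"].round(1))
m=camera_model("wrist");p,D=capture("wrist");cv2.imwrite("pics/w4.png",p[:,:,::-1])
P=cloud("wrist",D,m);k=(D>0)&(p.max(-1)<60)&(abs(P[...,2]-.087)<.008)&(abs(P[...,0]-.54)<.1)&(abs(P[...,1])<.1)
if k.sum(): print(k.sum(),P[k].mean(0),P[k].min(0),P[k].max(0))
E
```

```text
knob 75 [  1. 175. 151.]
lid deg 73.17482265770376 989
[ 0.49463372 -0.02813783  0.21883349] [ 1.08154967 -0.14173451  0.0850519 ] 14.4833
[ 179.99968862    0.37532553 -168.38760284] [ 20.2 -14.3 -12.9   0.1 -91.  -98.5]
93 [ 0.53275462 -0.01956432  0.08366299] [ 0.52945274 -0.02924013  0.07907585] [ 0.54117915 -0.00765327  0.08711476]
```

View pics/w4.png

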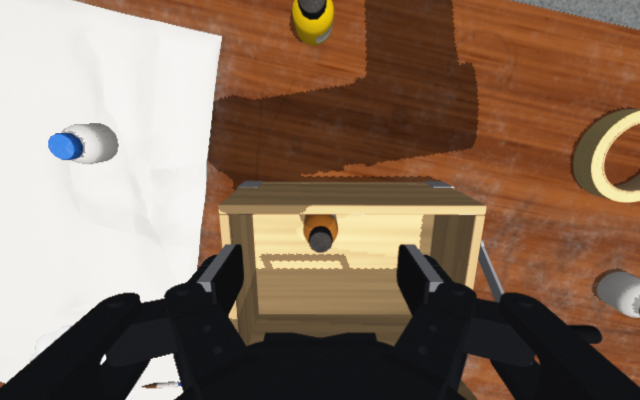

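The bottle stands upright in the chest, seen at (321,235) with the cap in front, as expected from this angle. Next I'll close the gripper and go in front of the knob.

Request:
{"fn": "step_arm", "kwargs": {"commands": [{"dx":-0.0119,"dy":0.0365,"dz":0,"ax":0,"ay":0,"az":0,"gripper":1},{"dx":-0.0119,"dy":0.0365,"dz":0,"ax":0,"ay":0,"az":0,"gripper":1},{"dx":-0.0119,"dy":0.0365,"dz":0,"ax":0,"ay":0,"az":0,"gripper":1},{"dx":-0.0119,"dy":0.0365,"dz":0,"ax":0,"ay":0,"az":0,"gripper":1},{"dx":-0.0119,"dy":0.0365,"dz":0,"ax":0,"ay":0,"az":0,"gripper":1},{"dx":-0.0119,"dy":0.0365,"dz":0,"ax":0,"ay":0,"az":0,"gripper":1},{"dx":-0.0119,"dy":0.0365,"dz":0,"ax":0,"ay":0,"az":0,"gripper":1},{"dx":0,"dy":0,"dz":0,"ax":0,"ay":0,"az":0,"gripper":1},{"dx":0,"dy":0,"dz":0,"ax":0,"ay":0,"az":0,"gripper":1}]}}

```text
t: 15.28
eef_pos: [0.5186, 0.1871, 0.2129]
tool_rot: [-179.9, -0.2, -168.3]
ft_force: [0.5, -0.9, -0.4]
width: -0.0003
grasp_force: 0.0
```

Request:
{"fn": "step_arm", "kwargs": {"commands": [{"dx":0,"dy":0,"dz":0.03,"ax":0,"ay":0,"az":0,"gripper":1},{"dx":0,"dy":0,"dz":0.03,"ax":0,"ay":0,"az":0,"gripper":1},{"dx":0,"dy":0,"dz":0.03,"ax":0,"ay":0,"az":0,"gripper":1},{"dx":0,"dy":0,"dz":0,"ax":0,"ay":0,"az":0,"gripper":1}]}}

```text
t: 15.62
eef_pos: [0.5164, 0.1839, 0.1366]
tool_rot: [-179.9, -0.5, -168.5]
ft_force: [0.1, 0.2, -1.6]
width: -0.0002
grasp_force: 0.0
```

```bash
python3 knob.py s9; python3 -c "
import cv2;a=cv2.imread('pics/s9.png')[110:270,220:400];cv2.imwrite('pics/s9c.png',cv2.resize(a,None,fx=3.5,fy=3.5))"
```

```text
knob 83 [-33. 186. 150.]
lid deg 75.4883589492459 51
[0.51755224 0.18420052 0.13984298] [0.54542094 0.63733363 1.11439264] 15.6667
```

View pics/s9c.png

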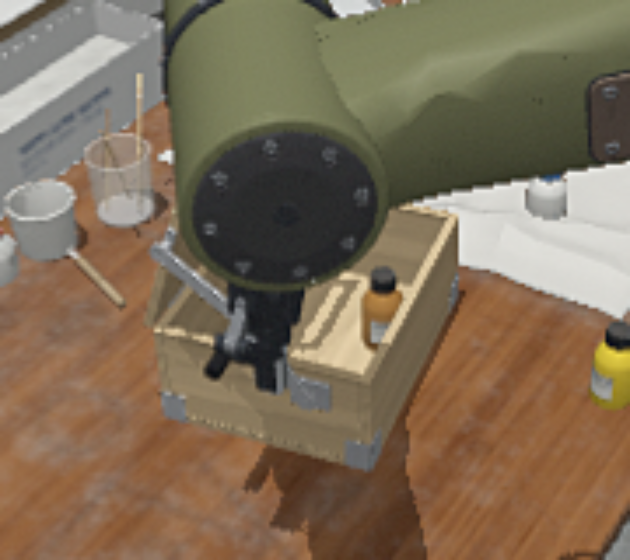

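The bottle is upright inside at (380,310), and the closed fingers are in front of the knob (black stub at (215,360)). I'm pushing back and down.

Request:
{"fn": "step_arm", "kwargs": {"commands": [{"dx":-0.008,"dy":0,"dz":0,"ax":0,"ay":0,"az":0,"gripper":1},{"dx":-0.006,"dy":0,"dz":0.002,"ax":0,"ay":0,"az":0,"gripper":1},{"dx":-0.006,"dy":0,"dz":0.003,"ax":0,"ay":0,"az":0,"gripper":1},{"dx":-0.006,"dy":0,"dz":0.004,"ax":0,"ay":0,"az":0,"gripper":1},{"dx":0,"dy":0,"dz":0,"ax":0,"ay":0,"az":0,"gripper":1}]}}

```text
t: 16.08
eef_pos: [0.5397, 0.19, 0.1351]
tool_rot: [-180.0, -0.0, -168.4]
ft_force: [-1.5, 0.8, -0.7]
width: 0.0001
grasp_force: 0.5
```

Request:
{"fn": "step_arm", "kwargs": {"commands": [{"dx":-0.005,"dy":0,"dz":0.004,"ax":0,"ay":0,"az":0,"gripper":1},{"dx":-0.005,"dy":0,"dz":0.004,"ax":0,"ay":0,"az":0,"gripper":1},{"dx":-0.005,"dy":0,"dz":0.004,"ax":0,"ay":0,"az":0,"gripper":1},{"dx":0,"dy":0,"dz":0,"ax":0,"ay":0,"az":0,"gripper":1}]}}

```text
t: 16.42
eef_pos: [0.5507, 0.1923, 0.1243]
tool_rot: [-180.0, -0.1, -168.4]
ft_force: [-3.0, -0.2, -0.9]
width: 0.0
grasp_force: 1.9
```

```bash
cat > side.py <<'E'
import sys
from h import *
p,D=capture("side");cv2.imwrite(f"pics/{sys.argv[1]}.png",p[:,:,::-1]);P=cloud("side",D)
c,s=np.cos(np.radians(11.75)),np.sin(np.radians(11.75));q=P-[.5855,.0216,0]
C=np.stack([c*q[...,0]+s*q[...,1],-s*q[...,0]+c*q[...,1],q[...,2]],-1)*1000
R=np.hypot(C[...,0]-95,C[...,2]-100)
k=(D>0)&(C[...,1]>-116)&(C[...,1]<-85)&(C[...,2]>104)&(R>80)&(R<185)&(C[...,0]>-100)
if k.sum(): print("lid deg",np.degrees(np.median(np.arctan2(C[k][:,2]-100,95-C[k][:,0]))),k.sum())
s=get_state();print(s["eef_pos"],s["ft_force"],s["t"])
E
python3 knob.py s10;python3 side.py d10
```

```text
knob 115 [ -6. 188. 155.]
[0.55044927 0.19221791 0.12464723] [-4.45376945 -1.02654726 -2.31601839] 16.4667
lid deg 74.70503002893572 427
[0.55025122 0.19219594 0.12489453] [-4.37061704 -0.4609549  -2.1507904 ] 16.5167
```

Request:
{"fn": "step_arm", "kwargs": {"commands": [{"dx":-0.006,"dy":0,"dz":0.006,"ax":0,"ay":0,"az":0,"gripper":1},{"dx":-0.006,"dy":0,"dz":0.007,"ax":0,"ay":0,"az":0,"gripper":1},{"dx":-0.005,"dy":0,"dz":0.008,"ax":0,"ay":0,"az":0,"gripper":1},{"dx":0,"dy":0,"dz":0,"ax":0,"ay":0,"az":0,"gripper":1},{"dx":0,"dy":0,"dz":0,"ax":0,"ay":0,"az":0,"gripper":1}]}}

```text
t: 16.93
eef_pos: [0.5625, 0.1946, 0.1074]
tool_rot: [-180.0, -0.3, -168.4]
ft_force: [-8.6, -0.9, -4.6]
width: -0.0001
grasp_force: 4.1
```

```bash
python3 side.py d11
```

```text
lid deg 69.93834713395047 404
[0.5624323  0.19462274 0.10762564] [-8.73811138 -1.74170494 -4.53726888] 16.9833
```

Request:
{"fn": "step_arm", "kwargs": {"commands": [{"dx":-0.004,"dy":0,"dz":0.008,"ax":0,"ay":0,"az":0,"gripper":1},{"dx":-0.004,"dy":0,"dz":0.01,"ax":0,"ay":0,"az":0,"gripper":1},{"dx":-0.003,"dy":0,"dz":0.01,"ax":0,"ay":0,"az":0,"gripper":1},{"dx":0,"dy":0,"dz":0,"ax":0,"ay":0,"az":0,"gripper":1},{"dx":0,"dy":0,"dz":0,"ax":0,"ay":0,"az":0,"gripper":1}]}}

```text
t: 17.4
eef_pos: [0.571, 0.1962, 0.0854]
tool_rot: [-179.9, -0.3, -168.4]
ft_force: [-8.1, -2.6, -4.0]
width: -0.0001
grasp_force: 4.1
```

```bash
python3 side.py d12
```

```text
lid deg 54.89048395625694 292
[0.57097874 0.19617649 0.08541966] [-8.4294345  -1.50982433 -3.24848106] 17.45
```

The lid is well below 63°, so I'll withdraw forward and up and let it sink.

Request:
{"fn": "step_arm", "kwargs": {"commands": [{"dx":0.02,"dy":0,"dz":0,"ax":0,"ay":0,"az":0,"gripper":1},{"dx":0.04,"dy":0,"dz":0,"ax":0,"ay":0,"az":0,"gripper":1},{"dx":0.04,"dy":0.01,"dz":-0.02,"ax":0,"ay":0,"az":0,"gripper":1},{"dx":0.02,"dy":0,"dz":-0.045,"ax":0,"ay":0,"az":0,"gripper":1},{"dx":0,"dy":0,"dz":-0.045,"ax":0,"ay":0,"az":0,"gripper":1},{"dx":0,"dy":0,"dz":-0.045,"ax":0,"ay":0,"az":0,"gripper":1},{"dx":0,"dy":0,"dz":0,"ax":0,"ay":0,"az":0,"gripper":1},{"dx":0,"dy":0,"dz":0,"ax":0,"ay":0,"az":0,"gripper":1}]}}

```text
t: 18.12
eef_pos: [0.4788, 0.1863, 0.2152]
tool_rot: [179.8, 0.5, -168.4]
ft_force: [-0.5, 0.7, -0.5]
width: -0.0
grasp_force: 0.0
```

```bash
python3 side.py d13;python3 knob.py s13
```

```text
lid deg 32.3020297862092 73
[0.47791298 0.18595159 0.21265532] [ 0.19557505  0.23131921 -1.77494986] 18.1667
knob 69 [ 39. 171.  79.]
lid deg 37.459243998877824 591
[0.47740634 0.18564078 0.21102339] [-0.7561335  -0.41725695 -0.31334257] 18.2167
```

Request:
{"fn": "step_arm", "kwargs": {"commands": [{"dx":0,"dy":0,"dz":0,"ax":0,"ay":0,"az":0,"gripper":1},{"dx":0,"dy":0,"dz":0,"ax":0,"ay":0,"az":0,"gripper":1},{"dx":0,"dy":0,"dz":0,"ax":0,"ay":0,"az":0,"gripper":1},{"dx":0,"dy":0,"dz":0,"ax":0,"ay":0,"az":0,"gripper":1},{"dx":0,"dy":0,"dz":0,"ax":0,"ay":0,"az":0,"gripper":1},{"dx":0,"dy":0,"dz":0,"ax":0,"ay":0,"az":0,"gripper":1},{"dx":0,"dy":0,"dz":0,"ax":0,"ay":0,"az":0,"gripper":1},{"dx":0,"dy":0,"dz":0,"ax":0,"ay":0,"az":0,"gripper":1},{"dx":0,"dy":0,"dz":0,"ax":0,"ay":0,"az":0,"gripper":1},{"dx":0,"dy":0,"dz":0,"ax":0,"ay":0,"az":0,"gripper":1}]}}

```text
t: 19.05
eef_pos: [0.4772, 0.1854, 0.2108]
tool_rot: [-180.0, -0.0, -168.4]
ft_force: [-0.5, 0.2, -0.2]
width: 0.0003
grasp_force: 0.0
```

Request:
{"fn": "step_arm", "kwargs": {"commands": [{"dx":0,"dy":0,"dz":0,"ax":0,"ay":0,"az":0,"gripper":1},{"dx":0,"dy":0,"dz":0,"ax":0,"ay":0,"az":0,"gripper":1},{"dx":0,"dy":0,"dz":0,"ax":0,"ay":0,"az":0,"gripper":1},{"dx":0,"dy":0,"dz":0,"ax":0,"ay":0,"az":0,"gripper":1},{"dx":0,"dy":0,"dz":0,"ax":0,"ay":0,"az":0,"gripper":1},{"dx":0,"dy":0,"dz":0,"ax":0,"ay":0,"az":0,"gripper":1},{"dx":0,"dy":0,"dz":0,"ax":0,"ay":0,"az":0,"gripper":1},{"dx":0,"dy":0,"dz":0,"ax":0,"ay":0,"az":0,"gripper":1},{"dx":0,"dy":0,"dz":0,"ax":0,"ay":0,"az":0,"gripper":1},{"dx":0,"dy":0,"dz":0,"ax":0,"ay":0,"az":0,"gripper":1}]}}

```text
t: 19.88
eef_pos: [0.4772, 0.1854, 0.2108]
tool_rot: [-180.0, -0.0, -168.4]
ft_force: [0.6, -0.3, 0.3]
width: 0.0002
grasp_force: 0.0
```

```bash
python3 knob.py s14; python3 side.py d14
python3 - <<'E'
from h import *
for n in("side","scene"):
    D0=np.load(n+"0.npy");p,D=capture(n);P0=cloud(n,D0);P=cloud(n,D)
    c,s=np.cos(np.radians(11.75)),np.sin(np.radians(11.75))
    for nm,X in(("then",P0),("now",P)):
        q=X-[.5855,.0216,0];C=np.stack([c*q[...,0]+s*q[...,1],-s*q[...,0]+c*q[...,1],q[...,2]],-1)*1000
        k=(abs(C[...,0])<85)&(abs(C[...,1])<110)&(C[...,2]>85)&(C[...,2]<130)
        f=np.polyfit(C[k][:,0],C[k][:,2],1);print(n,nm,k.sum(),"lid z med",np.median(C[k][:,2]),"slope",f[0])
E
```

```text
knob 68 [ 24. 174.  30.]
[0.47718323 0.18540682 0.21074347] [-0.02180393 -0.06926422  0.24270281] 19.9333
lid deg 3.5805706650345104 273
[0.47717706 0.18540135 0.21075925] [-0.60821309 -0.43388643  0.36860786] 19.9833
side then 2309 lid z med 108.22145667250192 slope 0.0015155480501942236
side now 2305 lid z med 108.2467798511601 slope 0.0017640817430599146
scene then 2550 lid z med 108.64463272380979 slope 0.0005147981405793394
scene now 1698 lid z med 108.65894185482934 slope 0.0008902688015961953
```

View pics/d14.png

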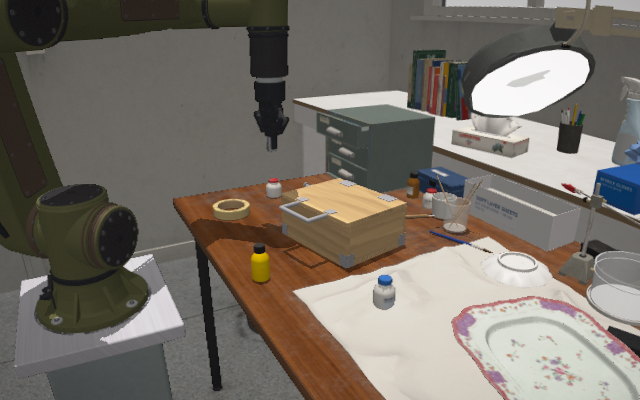

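The chest is fully shut, with the lid height and slope the same as at the start. The knob is folded at (24, 174, 30). The white bottle (384,292), yellow bottle (260,264), pot and tape are where they were, and the arm is clear.

```bash
python3 -c "
from cell import hand_in
print(hand_in())"
```

```text
the job is handed in; nothing more can be done
None
```

The brown bottle stands upright in the chest, the stay was locked and then folded in the order asked, the lid is fully shut, the bystanders were left alone, and the job was handed in at about 20 s of the 72 s allowed.

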